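# Shut the seal press's gate and prove its stop button

### The job

Make the seal press ready for the shift: first push its low steel gate fully shut. Then prove the mushroom stop: press it in until it latches, take the hand away so that it is seen to stay in by itself, and then turn it clockwise by its lobes until it springs all the way out again. Work with the fingertips, lifting nothing and forcing nothing, and leave the loose fittings on the desk where they lie.

Things in the scene. Friction and masses are not known exactly. Their poses are not given: they have to be found in the camera images.
- guard: The seal press in its low steel fence (310 x 300 mm, 108 mm high), fixed to the desk. Origin on the desk under the middle of the shut gate; x runs along the shut gate from its free edge (-122 mm) to its hinge (+130 mm); y points to the middle of the desk, where the gate opens. The press (260 mm high) stands at y -75 to -265 mm; posts 20 mm square, 120 mm high, at x = -146 and +146 mm.
- gate (a joint): Angle of the gate about its upright hinge line, rad: 0 = fully shut against its stop post, growing as it opens (the free edge swings out to the guard's +y, clockwise seen from above). Starts at 0.6 to 1.1. Stiff hinge (0.25 N m): it stays where it is left; 1 to 2 N on the free edge moves it.
- gate_hinge (a point): Point on the gate's hinge line at the height of the gate's top edge (110 mm above the desk).
- gate_edge (a point): Top of the gate's free upright edge, 110 mm above the desk, 252 mm from the hinge line; moves with the gate. The gate is a steel sheet framed by rails 12 mm thick (6 mm either side of the line from hinge to free edge), from 18 to 110 mm above the desk; about 0.9 kg.
- stop_box: The stop station, screwed to the desk: grey cast box 110 x 100 mm, top 70 mm above the desk, on a foot plate 150 x 50 mm, with a bezel ring 62 mm in diameter up to 78 mm above the desk and a black three-lobed mushroom head above it. Origin on the desk under the head's upright axis; z up.
- stop_top (a point): Centre of the mushroom head's top, on its upright axis; moves with the head; 118 mm above the desk when out. The head: a dome 50 mm in diameter with three upright round lobes 20 mm in diameter, centred 27 mm from the axis, 120 degrees apart; this point's x axis points level to one lobe's centre. The lobes reach from 8 mm to 28 mm below this point.
- stop_plunger (a joint): How far the mushroom is pressed in, m: 0 = fully out, 0.010 = bottom. Sprung outwards (7 N when out, 12 N at the bottom; some 15 N with the catch). Pressed past about 8.3 mm it latches, and stays in at about 8 mm when let go; only a twist frees it.
- stop_twist (a joint): Turn of the mushroom head about its upright axis, rad: 0 = rest, growing clockwise seen from above, end stop at 0.85; it does not turn anticlockwise from 0. A light spring (0.03 to 0.1 N m) brings it back. With the head latched in, turning past 0.4 to 0.5 frees the catch and the head springs out.
- bus_bar: Loose copper bus bar 180 x 25 x 6 mm lying flat, long axis x; origin at the centre of its underside. Leave it.
- meter_base: Loose black meter base 100 x 150 mm, 40 mm high, on four rubber feet; long axis y; origin at the centre of its underside. Leave it.
- sealing_die: Loose upright brass sealing die, 26 mm in diameter, 49 mm high; origin at the centre of its underside. Leave it.
- seal_a: Loose round lead seal, 20 mm in diameter, 8 mm thick, lying flat; origin under its centre. Leave it.
- seal_b: A second lead seal like the first. Leave it.
- screwdriver: Loose screwdriver lying along its x axis, handle to -x; origin under its middle. Leave it.
- seal_tin: Loose open aluminium tin 80 x 110 x 30 mm with spare lead seals in it; origin at the centre of its underside. Leave it.
Mind the look-alikes: they are no part of the job. What is shaped like the stop_box but red is not meant.

How it is judged:
On the way, in this order (a step that is already met when the one before it is completed fails the run):
1. the gate is pushed fully shut while the stop is still out (value of joint gate below 0.05 rad and value of joint stop_plunger below 0.002 m), for 0.2 s.
2. the mushroom is latched in and stays in with nothing touching it (value of joint gate below 0.05 rad and value of joint stop_plunger above 0.006 m and contact force between each of the fingers, the arm and stop_box below 0.3 N), for 0.2 s.
3. the mushroom is being turned clockwise while still latched in (value of joint gate below 0.05 rad and value of joint stop_twist above 0.2 rad and value of joint stop_plunger above 0.006 m).
4. the mushroom has sprung all the way out (value of joint gate below 0.05 rad and value of joint stop_plunger below 0.0015 m), for 0.1 s.
At the end, for the whole second after the job is handed in: The gate is shut (within 0.05 rad of its stop, at rest), and the mushroom, after having been latched in and twisted free, is fully out (within 1.5 mm) and turned back to rest (within 0.1 rad); no loose fitting has been shifted by more than 25 mm or lifted (all of step 4 and value of joint stop_twist below 0.1 rad and velocity of joint gate between -0.02 and 0.02 rad/s and velocity of joint stop_plunger between -0.01 and 0.01 m/s); the robot touches nothing.
It fails at once if a loose fitting is lifted, carried or pushed away (over 25 mm) (distance of any of bus_bar, meter_base, sealing_die, seal_a, seal_b, screwdriver, seal_tin from where it was at the start of the episode above 0.025 m).
It fails at once if the stop is struck, squeezed or forced with more than 60 N (contact force between the fingers and stop_box above 60 N).
It fails at once if the gate or its guard is struck or forced with more than 60 N (contact force between the fingers and guard above 60 N).
It also fails if it takes over 64 s, if anything falls off the work surface, if the arm or the gripper's body presses on something with over 40 N, if the wrist force passes 120 N, or if a joint passes its speed limit or range.

### The arm

A 6-joint arm with a two-finger parallel gripper is mounted at the origin on the work surface. World frame = base frame: x ahead of the robot, y to its left, z up, the work surface at z = 0. Lengths are in m, angles in rad, forces in N, time in s.
With the tool pointing down it reaches from about 0.35 to 0.775 m from the base axis. Payload 5.5 kg.
Tool frame: the origin (TCP) lies at the very end of the fingers, on their centre line; the grasp point (between the pads) lies env.hold_point_z behind it (env.hold_point_z is the distance from the TCP to the grasp point, in m); z points along the fingers, y is the line along which they close (so a half turn about z gives the same grasp; the last joint's range is limited). The gripper opens to 85 mm and grips with 20 to 120 N. Pads are 22 mm wide; open, the fingers measure 114 mm over their backs; the gripper's body (76 mm by 85 mm) begins 54 mm behind the grasp point. The pads swing forward as they close: fully open they stand 13 mm farther back than shut.
Start: joints at [1.183, 0.313, 0.046, 1.304, 0, 1.431], TCP at [0.141, 0.557, 0.231] pointing down, gripper open.
Joint ranges: [-2.76, 2.76], [-0.86, 1.69], [-1.03, 1.26], [-2.2, 2.34], [-1.47, 1.5], [-3.14, 3.14]. Speed limits (rad/s): [2.57, 2.57, 3.14, 3.14, 3.14, 3.14].

### API

Orientations are given as a unit quaternion [w, x, y, z].
In Python, from workcell import env gives the robot as it stands.
- The arm moves only by the tool carry_out, never from a script. Its argument "steps" is a list of rows, each a list of 3 entries, a list of its own where there are three numbers: the turn, a rotation vector about the tool's x, y, z in degrees, then the shift along the tool's x, y, z in cm, then the closure in counts, from 0 (fully open) to 255 (shut). A call has exactly 8 rows; each row is the pose to reach, as a shift and turn from the pose commanded when the call began, along the tool's axes at that moment; what a row does not reach only later rows make up. A row lasts 1/8 s, in which the tool goes at most 62.5 mm and 10.7 degrees, less where a joint would pass 70% of its speed; a pose out of reach is approached as far as the arm can. A call with a gripper value outside its range is refused whole. The fingers move at their own pace and stop on an object; "force" is the grip in N (left out, the last holds). Time passes only in rows, so rows that repeat a pose let the fingers close, or fill a call up. It gives the time, the measured TCP pose, the force, the opening and the grip force at its end, in the units of the state.
- env.get_state(): the state, without advancing time (a new reading comes with each control period).
- env.read_camera(name): name is "scene" or "side" or "wrist"; returns (picture, depth): 480x640x3 uint8, red, green, blue; 480x640 float32, m along the optical axis (not along the pixel's ray), 0 where there is no reading.
- env.get_calibration(name): a dict with "fx", "fy", "cx", "cy" (pixels), "origin" and "orientation" of the camera in the world. Camera axes: x right, y up, looking along -z (the intrinsics and any distortion apply to the point x, -y, -z); pixel columns grow to the right and rows downward; lengths in m; the calibration is good to about 2 mm. A picture is of the moment at which its call begins: read the wrist's pose just before it. get_calibration takes no time and is no camera call; for the wrist camera it gives the pose at the moment of the call.
- env.hand_in(): hands the job in; it is judged then, once.
The state is a dict: "clock": time; "joint_pos": joint angles; "qvel": joint speeds; "tau": joint torques, N m; "tcp_pos": TCP position; "orientation": TCP orientation; "wrist_force": force on the tool from outside, world axes, zero at the start; "ft_torque": the same for the moment, N m; "finger_gap": finger opening in m; "grip_force": force on a finger pad.
Only numpy, scipy, OpenCV 4.12 (cv2) and the standard library are available. Lean on these libraries where they do the work, as an engineer would, in place of code of your own. Each camera call takes 0.05 s, during which the arm holds its last target. There are 200 camera calls.

## Working session

There is one attempt and no reset: what is moved stays moved. The work goes in short steps, Python scripts to look and compute and a tool call to move; the robot and the scene stay as the last step left them, time stands still between calls to the robot, and variables do not carry over. Pictures are saved under pics/ and viewed, at most 10 in all, crops included, and the job is handed in when it is done.

Besides the shell and the picture viewer there is one more tool, called after ">>>" as name(argument=value, ...), one argument or row to a line, values as JSON. carry_out: Moves the arm, as the interface text tells. Its arguments: {"type":"object","properties":{"steps":{"type":"array","items":{"type":"array"}},"force":{"type":"number"}},"required":["steps"]}

```bash
mkdir -p pics; cat > h.py <<'E'
import numpy as np,cv2
from scipy.spatial.transform import Rotation as R
from workcell import env
def rot(q): return R.from_quat([q[1],q[2],q[3],q[0]])
def look(n,name=None):
    c=env.get_calibration(n); p,d=env.read_camera(n)
    if name: cv2.imwrite('pics/'+name,p[:,:,::-1])
    return c,p,d
def world(c,u,v,d):
    q=np.stack([(u-c['cx'])/c['fx']*d,-(v-c['cy'])/c['fy']*d,-d],-1)
    return rot(c['orientation']).apply(q.reshape(-1,3)).reshape(q.shape)+c['origin']
def cloud(c,d):
    v,u=np.mgrid[:480,:640]; return world(c,u,v,d)
def plane(c,u,v,z):
    a=world(c,np.array(float(u)),np.array(float(v)),np.array(1.)); o=np.array(c['origin'])
    return o+(a-o)*(z-o[2])/(a[2]-o[2])
def pix(c,P):
    q=rot(c['orientation']).inv().apply(np.array(P)-c['origin'])
    return c['cx']+c['fx']*q[0]/-q[2], c['cy']+c['fy']*q[1]/q[2]
E
python3 - <<'E'
from h import *
for n in('scene','side','wrist'):
    c,p,d=look(n,n+'0.png'); print(n,c,(d>0).mean())
s=env.get_state(); print(s,env.hold_point_z)
E
```

```text
scene {'fx': 454.36089625838497, 'fy': 454.36089625838497, 'cx': 319.7181882490644, 'cy': 244.05262660405197, 'origin': array([0.86835988, 0.65269688, 0.97219419]), 'orientation': array([0.25880264, 0.08401562, 0.31360829, 0.90973205])} 0.9960384114583334
side {'fx': 472.76258952064376, 'fy': 472.76258952064376, 'cx': 321.5173598457364, 'cy': 246.77360811449716, 'origin': array([ 0.24378807, -0.81789933,  0.69105342]), 'orientation': array([ 0.8692406 ,  0.47561331, -0.06977613, -0.11551644])} 0.9959602864583333
wrist {'fx': 398.40432067992936, 'fy': 398.40432067992936, 'cx': 320.1455501996012, 'cy': 238.97369447287284, 'origin': array([0.07084136, 0.57463236, 0.37246218]), 'orientation': array([ 0.78110018, -0.11258113, -0.08763399,  0.60788837])} 0.996083984375
{'clock': 0.15, 'joint_pos': array([ 1.18342896e+00,  3.13830550e-01,  4.52356299e-02,  1.30360435e+00,
       -2.18985998e-05,  1.43123494e+00]), 'qvel': array([-4.96511805e-04, -3.44306359e-03,  3.93252064e-03, -6.11365178e-04,
       -1.49358458e-03, -1.40590949e-05]), 'tau': array([ 2.60582237e-04, -4.81066990e+01,  2.98814803e+01,  1.40012245e-02,
       -1.87031787e-04, -7.01823026e-06]), 'tcp_pos': array([0.14088106, 0.55707464, 0.23061044]), 'orientation': array([-1.72110990e-04,  1.23586174e-01,  9.92333596e-01, -6.80119147e-04]), 'wrist_force': array([-0.24194542,  0.34096115, -0.35419551]), 'ft_torque': array([ 0.0256918 , -0.02517251, -0.01174097]), 'grip_force': 0.0, 'finger_gap': 0.08553805629251655} 0.0187
```

View pics/scene0.png

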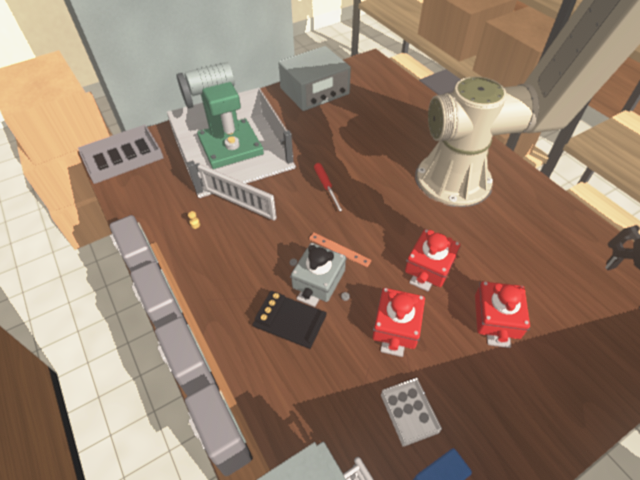

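View pics/side0.png

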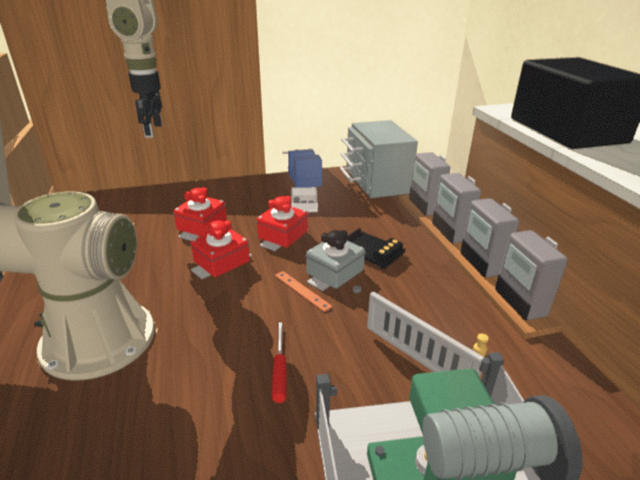

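Scene view: the grey stop_box is at (320,265). The look-alikes are red boxes at (437,250), (400,315) and (505,305), and they don't match the description. The gate runs from its hinge at about (200,172) to its free edge at about (273,208). Near the stop lie the bus bar (340,250), seals (345,296) and (293,262), and meter base (290,318). The die is at (193,219) and the screwdriver at (328,185).

```bash
python3 - <<'E'
from h import *
C={n:look(n) for n in('scene','side')}
c,p,d=C['scene']
cv2.imwrite('pics/crop.png',cv2.resize(p[130:330,160:400,::-1],(720,600),interpolation=cv2.INTER_CUBIC))
for n,(c,p,d) in C.items():
    W=cloud(c,d); X,Y,Z=W[...,0],W[...,1],W[...,2]
    g=p.astype(int); sp=g.max(2)-g.min(2); v,u=np.mgrid[:480,:640]
    roi=(u>280)&(u<360)&(v>225)&(v<315) if n=='scene' else (u>300)&(u<370)&(v>220)&(v<295)
    head=roi&(g.max(2)<70)&(Z>.085)&(Z<.13)
    box=roi&(abs(Z-.07)<.004)&(sp<40)
    for nm,m in(('head',head),('headtop',head&(Z>.112)),('boxtop',box)):
        if m.sum()>5:
            P=W[m]; print(n,nm,m.sum(),P.mean(0).round(4),P.min(0).round(3),P.max(0).round(3),cv2.minAreaRect((P[:,:2]*1000).astype(np.float32)))
    roi=(u>185)&(u<285)&(v>155)&(v<225) if n=='scene' else (u>360)&(u<490)&(v>285)&(v<385)
    m=roi&(Z>.098)&(Z<.116)&(sp<45)
    P=W[m]; print(n,'gatetop',m.sum()); P=P[np.argsort(P[:,0])]; print(P[::max(1,len(P)//14)].round(3).tolist())
E
```

```text
scene head 288 [0.5463 0.104  0.1105] [0.514 0.067 0.1  ] [0.574 0.125 0.119] ((540.0726318359375, 106.53927612304688), (62.869422912597656, 54.590118408203125), 59.586246490478516)
scene headtop 123 [0.5443 0.0993 0.115 ] [0.525 0.081 0.112] [0.565 0.113 0.119] ((544.6405029296875, 97.16484832763672), (31.471527099609375, 39.83243942260742), 88.83332824707031)
scene boxtop 736 [0.5522 0.1137 0.0685] [0.475 0.035 0.066] [0.613 0.17  0.074] ((544.0262451171875, 101.55689239501953), (108.51156616210938, 98.29988861083984), 32.54646682739258)
scene gatetop 484
[[0.545, -0.129, 0.107], [0.557, -0.134, 0.104], [0.566, -0.152, 0.101], [0.577, -0.166, 0.106], [0.586, -0.186, 0.098], [0.596, -0.218, 0.107], [0.605, -0.222, 0.108], [0.615, -0.238, 0.1], [0.625, -0.265, 0.105], [0.634, -0.273, 0.103], [0.645, -0.291, 0.098], [0.654, -0.307, 0.105], [0.664, -0.328, 0.104], [0.678, -0.352, 0.116], [0.691, -0.343, 0.114]]
side head 281 [0.5364 0.0848 0.1089] [0.507 0.06  0.094] [0.572 0.115 0.12 ] ((540.9400024414062, 86.75009155273438), (64.52349853515625, 53.34040832519531), 4.691793441772461)
side headtop 97 [0.5414 0.0883 0.1157] [0.517 0.064 0.112] [0.565 0.107 0.12 ] ((544.6270141601562, 86.19869995117188), (48.63323211669922, 41.89483642578125), 10.745088577270508)
side boxtop 648 [0.5335 0.078  0.0703] [0.471 0.029 0.066] [0.61  0.139 0.074] ((540.344482421875, 96.01577758789062), (112.62228393554688, 99.89903259277344), 32.4979362487793)
side gatetop 1215
[[0.54, -0.136, 0.104], [0.554, -0.157, 0.111], [0.565, -0.172, 0.11], [0.575, -0.192, 0.109], [0.585, -0.211, 0.11], [0.594, -0.232, 0.104], [0.603, -0.25, 0.108], [0.612, -0.251, 0.112], [0.62, -0.28, 0.102], [0.629, -0.276, 0.111], [0.637, -0.308, 0.11], [0.644, -0.318, 0.111], [0.652, -0.336, 0.098], [0.658, -0.352, 0.103], [0.67, -0.352, 0.111]]
```

View pics/crop.png

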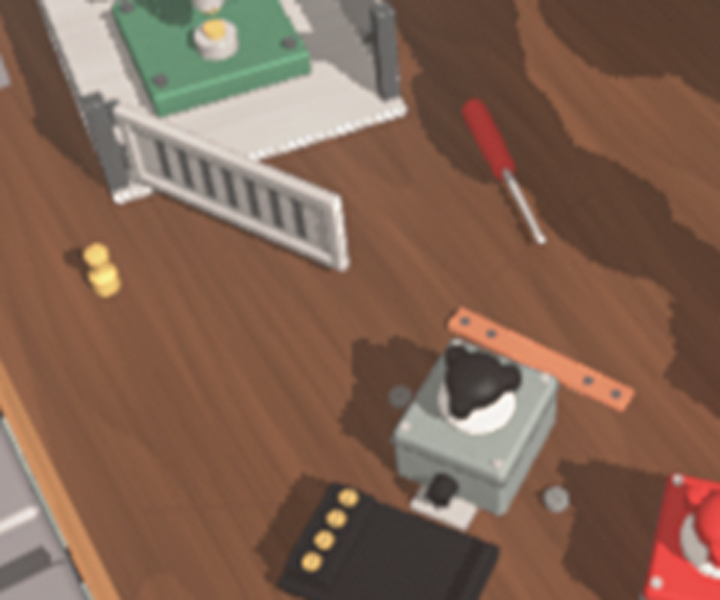

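The crop confirms the choice: grey box, black three-lobed head, white bezel. The free edge is at crop (343,215), the hinge post top at (100,100), and the stop post top at (384,12). Next I'll work out the guard frame and push path.

```bash
python3 - <<'E'
from h import *
c=env.get_calibration('scene')
a=plane(c,193,163,.12)[:2]; b=plane(c,288,134,.12)[:2]; print('posts',a,b,np.linalg.norm(a-b))
ux=(a-b)/np.linalg.norm(a-b); uy=np.array([-ux[1],ux[0]]); o=(a+b)/2
print('ux',ux,'uy',uy,'o',o)
f=np.array([.5405,-.133]); h=np.array([.66,-.354]); print(np.linalg.norm(f-h))
hp=o+.130*ux; print('hinge by posts',hp)
for H in(hp,h):
    w=f-H; print('gate angle',np.arctan2(w@uy,-w@ux),np.linalg.norm(w))
print('shut edge',hp-.252*ux, 'tool x,y in world',rot(env.get_state()['orientation']).as_matrix().round(3).tolist())
H=hp
for th in(1,.8,.6,.4,.2,0):
    dr=-np.cos(th)*ux+np.sin(th)*uy; n=np.sin(th)*ux+np.cos(th)*uy
    print(th,(H+.225*dr+.018*n).round(3))
for n,P in dict(die=(193,219),screw1=(321,166),screw2=(340,209),bar1=(312,236),bar2=(370,262),sa=(345,296),sb=(293,262)).items(): print(n,plane(c,*P,.01)[:2].round(3))
E
```

```text
posts [ 0.676783   -0.34493642] [ 0.39282267 -0.31405627] 0.28563447471691605
ux [ 0.99413886 -0.10811074] uy [0.10811074 0.99413886] o [ 0.53480284 -0.32949634]
0.25123942763825907
hinge by posts [ 0.66404089 -0.34355074]
gate angle 0.9318531424860285 0.24411875249088202
gate angle 0.9667802524580619 0.25123942763825907
shut edge [ 0.4135179  -0.31630683] tool x,y in world [[-0.969, 0.245, -0.0], [0.245, 0.969, -0.001], [0.0, -0.001, -1.0]]
1 [ 0.58  -0.134]
0.8 [ 0.54  -0.155]
0.6 [ 0.505 -0.184]
0.4 [ 0.476 -0.218]
0.2 [ 0.455 -0.258]
0 [ 0.442 -0.301]
die [ 0.74  -0.255]
screw1 [ 0.32  -0.249]
screw2 [ 0.369 -0.067]
bar1 [ 0.487 -0.025]
bar2 [0.404 0.13 ]
sa [0.516 0.181]
sb [0.574 0.024]
```

>>> carry_out(
  steps=[
    [[0,0,0],[-4,-3.6,0],255],
    [[0,0,0],[-8.5,-7.7,0],255],
    [[0,0,0],[-13,-12,0],255],
    [[0,0,0],[-17.5,-16,0],255],
    [[0,0,0],[-22,-20.2,0],255],
    [[0,0,0],[-26,-24,0],255],
    [[0,0,0],[-30,-27.8,0],255],
    [[0,0,0],[-33,-30.5,0],255],
  ],
  force=30,
)

```text
clock: 1.25
tcp_pos: [0.387, 0.1789, 0.2314]
orientation: [0.0, 0.124, 0.992, 0.0]
wrist_force: [0.4, 0.2, 0.1]
finger_gap: -0.0001
grip_force: 0.0
```

```bash
python3 - <<'E'
from h import *
s=env.get_state(); print(s['tcp_pos'],s['orientation'],s['clock'],s['finger_gap'],s['wrist_force'])
c,p,d=look('wrist','w1.png'); print(pix(c,[.542,.097,.07]))
E
```

```text
[0.38704037 0.17889002 0.23144385] [3.18704758e-04 1.24382069e-01 9.92234343e-01 8.91920909e-05] 1.25 -0.0001035697402013165 [0.3674069  0.16519375 0.11326405]
(np.float64(274.4282007730796), np.float64(401.71436019820135))
```

View pics/w1.png

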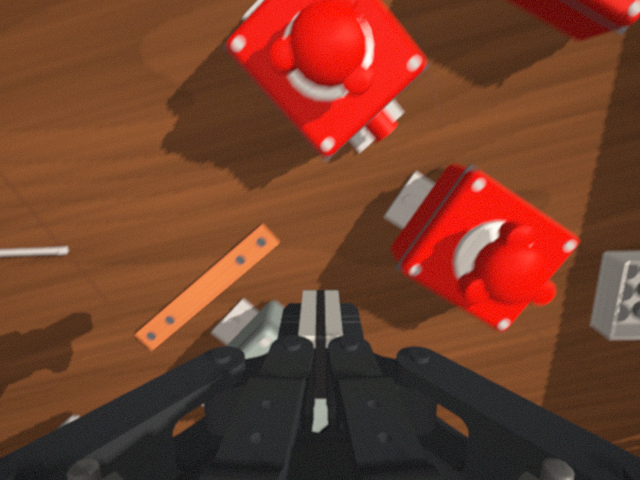

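Wrist view: red look-alikes at (330,45) and (500,265). The grey box is hidden beneath the gripper around (270,330). I'll go on to the gate.

>>> carry_out(
  steps=[
    [[0,0,0],[-4.5,-4.2,0],255],
    [[0,0,0],[-9,-8.4,0],255],
    [[0,0,0],[-13.5,-12.5,0],255],
    [[0,0,0],[-18,-16.6,0],255],
    [[0,0,0],[-22.5,-20.7,0],255],
    [[0,0,0],[-26,-24,0],255],
    [[0,0,0],[-28.1,-25.9,0],255],
    [[0,0,0],[-28.1,-25.9,3],255],
  ],
)

```text
clock: 2.3
tcp_pos: [0.5978, -0.1419, 0.2024]
orientation: [0.003, 0.125, 0.992, -0.001]
wrist_force: [0.1, 1.1, 0.1]
finger_gap: -0.0002
grip_force: 0.0
```

```bash
python3 - <<'E'
from h import *
s=env.get_state(); print(s['tcp_pos'],s['orientation'],s['clock'],s['wrist_force'])
c,p,d=look('side'); W=cloud(c,d); Z=W[...,2]; g=p.astype(int); sp=g.max(2)-g.min(2); v,u=np.mgrid[:480,:640]
m=(u>360)&(u<490)&(v>285)&(v<385)&(abs(Z-.109)<.005)&(sp<45)
P=W[m][:,:2].astype(np.float32); vx,vy,x,y=cv2.fitLine(P,cv2.DIST_HUBER,0,.01,.01).ravel()
t=(P-[x,y])@[vx,vy]; print(vx,vy,x,y,[x+t.min()*vx,y+t.min()*vy],[x+t.max()*vx,y+t.max()*vy])
cv2.imwrite('pics/s2.png',p[:,:,::-1])
E
```

```text
[ 0.5977526  -0.14186643  0.20242054] [ 2.50291487e-03  1.24888351e-01  9.92167430e-01 -6.52319682e-04] 2.3 [0.068769   1.11545067 0.07976447]
0.47513378 -0.87991357 0.6131913 -0.26199347 [np.float32(0.5422183), np.float32(-0.13055661)] [np.float32(0.66456085), np.float32(-0.35712618)]
```

View pics/s2.png

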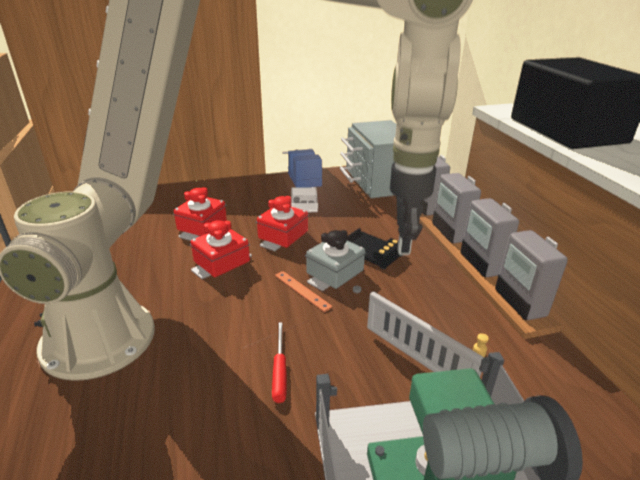

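Side view: the arm hangs above the opening side of the gate, the tip is at (405,250), and the gate edge (370,300) is untouched. I'll descend and work out the arc.

>>> carry_out(
  steps=[
    [[0,0,0],[0,0,3],255],
    [[0,0,0],[0,0,6],255],
    [[0,0,0],[0,0,9],255],
    [[0,0,0],[0,0,12],255],
    [[0,0,0],[0,0,13.5],255],
    [[0,0,0],[0,0,13.5],255],
    [[0,0,0],[0,0,13.5],255],
    [[0,0,0],[0,0,13.5],255],
  ],
)

```text
clock: 3.35
tcp_pos: [0.5961, -0.1395, 0.0678]
orientation: [0.001, 0.124, 0.992, -0.0]
wrist_force: [-0.6, -0.1, -0.4]
finger_gap: -0.0003
grip_force: 0.0
```

```bash
python3 - <<'E'
from h import *
s=env.get_state(); p=s['tcp_pos'];M=rot(s['orientation']); print(p)
H=np.array([.664,-.357]);ux=np.array([.994,-.108]);uy=np.array([.108,.994])
for th in np.arange(.95,-.16,-.1):
    dr=-np.cos(th)*ux+np.sin(th)*uy; n=np.sin(th)*ux+np.cos(th)*uy
    q=H+.21*dr+.022*n; print(round(th,2),q.round(3),(M.inv().apply([*(q-p[:2]),0])*100).round(1))
E
```

```text
[ 0.59605578 -0.13946851  0.06775403]
0.95 [ 0.58  -0.163] [ 1.  -2.7 -0. ]
0.85 [ 0.561 -0.173] [ 2.6 -4.1 -0. ]
0.75 [ 0.543 -0.184] [ 4.  -5.6 -0. ]
0.65 [ 0.527 -0.197] [ 5.3 -7.2 -0. ]
0.55 [ 0.511 -0.211] [ 6.5 -9.  -0. ]
0.45 [ 0.498 -0.227] [  7.4 -10.9  -0. ]
0.35 [ 0.485 -0.244] [  8.2 -12.9  -0. ]
0.25 [ 0.475 -0.263] [  8.7 -14.9  -0. ]
0.15 [ 0.467 -0.282] [  9.1 -17.   -0. ]
0.05 [ 0.46  -0.302] [  9.2 -19.1  -0. ]
-0.05 [ 0.456 -0.323] [  9.1 -21.2  -0. ]
-0.15 [ 0.453 -0.344] [  8.8 -23.3  -0. ]
```

>>> carry_out(
  steps=[
    [[0,0,0],[1,-2.7,0],255],
    [[0,0,0],[1.8,-3.4,0],255],
    [[0,0,0],[2.6,-4.1,0],255],
    [[0,0,0],[3.3,-4.8,0],255],
    [[0,0,0],[4,-5.6,0],255],
    [[0,0,0],[4.7,-6.4,0],255],
    [[0,0,0],[5.3,-7.2,0],255],
    [[0,0,0],[5.9,-8.1,0],255],
  ],
)

```text
clock: 4.35
tcp_pos: [0.5175, -0.2036, 0.0663]
orientation: [0.0, 0.124, 0.992, 0.0]
wrist_force: [2.9, -0.3, 2.8]
finger_gap: -0.0
grip_force: 1.6
```

Contact at about 3 N. I'll continue the arc, relative to the current command (5.9, -8.1).

>>> carry_out(
  steps=[
    [[0,0,0],[0.6,-0.9,0],255],
    [[0,0,0],[1.1,-1.9,0],255],
    [[0,0,0],[1.5,-2.8,0],255],
    [[0,0,0],[1.9,-3.8,0],255],
    [[0,0,0],[2.3,-4.8,0],255],
    [[0,0,0],[2.6,-5.8,0],255],
    [[0,0,0],[2.8,-6.8,0],255],
    [[0,0,0],[3,-7.8,0],255],
  ],
)

```text
clock: 5.35
tcp_pos: [0.4695, -0.272, 0.0662]
orientation: [-0.0, 0.124, 0.992, 0.0]
wrist_force: [1.5, 0.1, 1.7]
finger_gap: 0.0002
grip_force: 1.2
```

>>> carry_out(
  steps=[
    [[0,0,0],[0.1,-0.5,0],255],
    [[0,0,0],[0.2,-1,0],255],
    [[0,0,0],[0.2,-1.4,0],255],
    [[0,0,0],[0.3,-1.8,0],255],
    [[0,0,0],[0.3,-2.1,0],255],
    [[0,0,0],[0.3,-2.3,0],255],
    [[0,0,0],[0.3,-2.5,0],255],
    [[0,0,0],[0.3,-2.5,0],255],
  ],
)

```text
clock: 6.35
tcp_pos: [0.4611, -0.2929, 0.0663]
orientation: [0.0, 0.123, 0.992, 0.002]
wrist_force: [3.1, 8.1, 4.8]
finger_gap: -0.0003
grip_force: 4.1
```

>>> carry_out(
  steps=[
    [[0,0,0],[0,-0.2,0],255],
    [[0,0,0],[0,-0.4,0],255],
    [[0,0,0],[0,-0.6,0],255],
    [[0,0,0],[0,-0.7,0],255],
    [[0,0,0],[0,-0.7,0],255],
    [[0,0,0],[0,-0.7,0],255],
    [[0,0,0],[0,-0.7,0],255],
    [[0,0,0],[0,-0.7,0],255],
  ],
)

```text
clock: 7.35
tcp_pos: [0.4605, -0.2935, 0.0665]
orientation: [0.001, 0.121, 0.993, 0.007]
wrist_force: [9.4, 27.3, 13.4]
finger_gap: 0.0003
grip_force: 12.8
```

```bash
python3 - <<'E'
from h import *
c,p,d=look('side'); W=cloud(c,d); Z=W[...,2]; v,u=np.mgrid[:480,:640]
m=(abs(Z-.109)<.004)&(W[...,0]>.38)&(W[...,0]<.69)&(W[...,1]<-.25)&(W[...,1]>-.37)
P=W[m]; i=np.argsort(P[:,0]); P=P[i]; print(len(P),P[::max(1,len(P)//16)].round(3).tolist())
a=p[260:440,290:510,::-1]
c2,p2,d2=look('scene'); b=p2[110:240,160:330,::-1]
cv2.imwrite('pics/s3.png',np.hstack([cv2.resize(a,(400,327)),cv2.resize(b,(400,327))]))
E
```

```text
1185 [[0.38, -0.36, 0.107], [0.419, -0.322, 0.11], [0.435, -0.325, 0.111], [0.453, -0.327, 0.108], [0.473, -0.328, 0.11], [0.49, -0.332, 0.11], [0.507, -0.329, 0.111], [0.524, -0.334, 0.111], [0.542, -0.331, 0.11], [0.56, -0.339, 0.109], [0.577, -0.344, 0.108], [0.595, -0.346, 0.111], [0.613, -0.345, 0.11], [0.631, -0.342, 0.109], [0.649, -0.343, 0.11], [0.666, -0.354, 0.112], [0.689, -0.363, 0.111]]
```

View pics/s3.png

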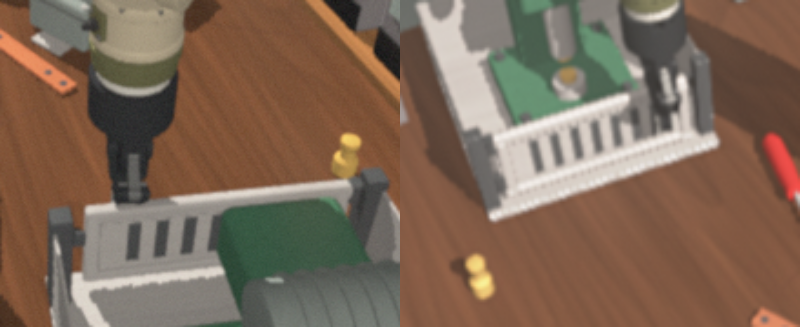

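The gate is shut: 27 N produces no further motion, and the picture shows it flush with the stop post at (60,230). I'll retreat, lift, and go beside the stop for a close look.

>>> carry_out(
  steps=[
    [[0,0,0],[0,0.7,0],255],
    [[0,0,0],[0,2,0],255],
    [[0,0,0],[0,5,0],255],
    [[0,0,0],[0,7,-4],255],
    [[0,0,0],[0,9,-9],255],
    [[0,0,0],[-2,12,-13],255],
    [[0,0,0],[-3,16,-17],255],
    [[0,0,0],[-4.5,21,-18],255],
  ],
)

```text
clock: 8.45
tcp_pos: [0.5554, -0.1092, 0.2491]
orientation: [0.002, 0.125, 0.992, -0.001]
wrist_force: [1.3, -0.7, -0.6]
finger_gap: 0.0002
grip_force: 0.0
```

>>> carry_out(
  steps=[
    [[0,0,0],[-1,4,0],255],
    [[0,0,0],[-2,8,0],255],
    [[0,0,0],[-3,12,0],255],
    [[0,0,0],[-4,16,0],255],
    [[0,0,0],[-5,19,0],255],
    [[0,0,0],[-5,20,0],255],
    [[0,0,0],[-5,20,0],255],
    [[0,0,0],[-5,20,0],255],
  ],
)

```text
clock: 9.45
tcp_pos: [0.6511, 0.0714, 0.2463]
orientation: [-0.0, 0.124, 0.992, -0.0]
wrist_force: [-0.4, 0.5, 0.7]
finger_gap: -0.0003
grip_force: 0.0
```

```bash
python3 - <<'E'
from h import *
s=env.get_state(); print(s['tcp_pos'],s['orientation'])
c,p,d=look('wrist','w2.png'); W=cloud(c,d); X,Y,Z=W[...,0],W[...,1],W[...,2]; g=p.astype(int)
roi=(abs(X-.543)<.07)&(abs(Y-.094)<.07)
hd=roi&(g.max(2)<75)&(Z>.084)&(Z<.13)
for nm,m in(('head',hd),('top',hd&(Z>.114)),('lobes',hd&(Z<.112)),('bezel',roi&(g.min(2)>150)&(Z>.072)&(Z<.084))):
    P=W[m]; 
    if len(P)>5: print(nm,len(P),P.mean(0).round(4),P.min(0).round(3),P.max(0).round(3),cv2.minEnclosingCircle((P[:,:2]*1000).astype(np.float32)))
print(pix(c,[.543,.094,.118]))
E
```

```text
[0.65111311 0.07137782 0.24627124] [-2.65710416e-04  1.24151293e-01  9.92263239e-01 -2.26406652e-04]
head 5618 [0.5421 0.0963 0.1125] [0.51  0.062 0.095] [0.573 0.121 0.119] ((542.0574951171875, 97.20799255371094), 35.48046875)
top 2339 [0.5407 0.0971 0.1159] [0.522 0.08  0.114] [0.56  0.117 0.119] ((540.6112670898438, 98.45904541015625), 19.271991729736328)
lobes 2524 [0.5436 0.0951 0.1091] [0.51  0.062 0.095] [0.573 0.121 0.112] ((542.0574951171875, 97.20799255371094), 35.48046875)
bezel 779 [0.5547 0.0968 0.077 ] [0.512 0.038 0.072] [0.602 0.158 0.08 ] ((540.2252197265625, 98.68561553955078), 62.553558349609375)
(np.float64(312.4887711718954), np.float64(57.97855572803269))
```

View pics/w2.png

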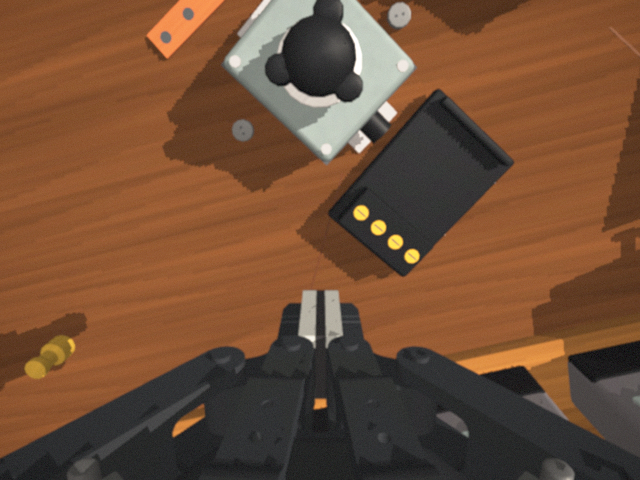

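Wrist view: the dome is centred near (320,55), with lobes at about (328,10), (280,70) and (348,87). The grey box is right, with seals at (243,130) and (400,15). I'll compute the axis and lobe directions.

```bash
python3 - <<'E'
from h import *
s=env.get_state(); p=s['tcp_pos'];M=rot(s['orientation'])
c,P,d=look('wrist'); g=P.max(2); W=cloud(c,d)
roi=(abs(W[...,0]-.541)<.05)&(abs(W[...,1]-.0975)<.05)&(W[...,2]>.088)&(g<75)
pts=np.array([W[roi]])[0]; A=np.array([.541,.0975])
for k in range(3):
    q=pts[:,:2]-A; r=np.hypot(*q.T); m=(r>29)if 0 else r>.029
    ang=np.arctan2(q[m,1],q[m,0]); z=np.exp(3j*ang); ph=np.angle(z.mean())/3
    L=[]
    for j in range(3):
        a=ph+j*2*np.pi/3; near=np.abs(np.angle(np.exp(1j*(ang-a))))<.5
        ctr=pts[m][near]; print(j,np.degrees(a).round(1),np.degrees(np.median(ang[near])).round(1),near.sum(),r[m][near].max().round(4))
    break
for u,v in((328,10),(280,70),(348,87)):
    w=plane(c,u,v,.109)[:2]; print('lobe',w.round(4),np.linalg.norm(w-A).round(4),np.degrees(np.arctan2(*(w-A)[::-1])).round(1))
L=np.array([plane(c,u,v,.109)[:2] for u,v in((328,10),(280,70),(348,87))]); print('centroid',L.mean(0))
print('tool x dir deg',np.degrees(np.arctan2(*M.as_matrix()[:2,0][::-1])))
print('shift to axis',M.inv().apply([A[0]-p[0],A[1]-p[1],.118-p[2]])*100)
E
```

```text
0 19.8 30.2 214 0.0362
1 139.8 154.1 119 0.0338
2 259.8 -86.6 232 0.0356
lobe [0.5176 0.1105] 0.0268 151.1
lobe [0.5436 0.0718] 0.0258 -84.2
lobe [0.5646 0.1123] 0.0278 32.1
centroid [0.54191699 0.09819115]
tool x dir deg 165.72172142116528
shift to axis [11.32856556 -0.17196101 12.84900673]
```

>>> carry_out(
  steps=[
    [[0,0,8],[3,0,1],255],
    [[0,0,16],[6,0,3],255],
    [[0,0,24],[9,-0.1,5],255],
    [[0,0,30],[11.3,-0.1,7],255],
    [[0,0,30],[11.3,-0.1,9],255],
    [[0,0,30],[11.3,-0.1,11],255],
    [[0,0,30],[11.3,-0.1,11.8],255],
    [[0,0,30],[11.3,-0.1,11.8],255],
  ],
)

```text
clock: 10.55
tcp_pos: [0.5416, 0.0987, 0.1282]
orientation: [-0.0, 0.377, 0.926, -0.0]
wrist_force: [0.0, -0.7, -0.2]
finger_gap: 0.0001
grip_force: 0.0
```

>>> carry_out(
  steps=[
    [[0,0,0],[0,0,0.5],255],
    [[0,0,0],[0,0,0.9],255],
    [[0,0,0],[0,0,1.2],255],
    [[0,0,0],[0,0,1.4],255],
    [[0,0,0],[0,0,1.6],255],
    [[0,0,0],[0,0,1.8],255],
    [[0,0,0],[0,0,2],255],
    [[0,0,0],[0,0,2],255],
  ],
)

```text
clock: 11.55
tcp_pos: [0.5423, 0.0992, 0.1098]
orientation: [0.001, 0.376, 0.927, 0.0]
wrist_force: [-3.3, -1.0, 9.4]
finger_gap: 0.0001
grip_force: 4.8
```

>>> carry_out(
  steps=[
    [[0,0,0],[0,0,0.2],255],
    [[0,0,0],[0,0,0.4],255],
    [[0,0,0],[0,0,0.5],255],
    [[0,0,0],[0,0,0.6],255],
    [[0,0,0],[0,0,0.6],255],
    [[0,0,0],[0,0,0.6],255],
    [[0,0,0],[0,0,0.6],255],
    [[0,0,0],[0,0,0.6],255],
  ],
)

```text
clock: 12.55
tcp_pos: [0.5427, 0.0992, 0.1074]
orientation: [0.002, 0.376, 0.927, 0.001]
wrist_force: [-10.5, -0.7, 31.2]
finger_gap: 0.0001
grip_force: 15.9
```

>>> carry_out(
  steps=[
    [[0,0,0],[0,0,-0.6],255],
    [[0,0,0],[0,0,-1.5],255],
    [[0,0,0],[0,0,-4],255],
    [[0,0,0],[4,-3,-5],255],
    [[0,0,0],[4,-3.9,-5],255],
    [[0,0,0],[4,-3.9,-5],255],
    [[0,0,0],[4,-3.9,-5],255],
    [[0,0,0],[4,-3.9,-5],255],
  ],
)

```text
clock: 13.55
tcp_pos: [0.4867, 0.099, 0.1519]
orientation: [-0.0, 0.376, 0.926, 0.0]
wrist_force: [0.2, -1.1, 0.2]
finger_gap: -0.0003
grip_force: 0.0
```

```bash
python3 - <<'E'
from h import *
s=env.get_state(); print(s['tcp_pos'],s['joint_pos'].round(2))
for n in('scene','side'):
    c,p,d=look(n); W=cloud(c,d); g=p.max(2)
    m=(np.hypot(W[...,0]-.5415,W[...,1]-.098)<.015)&(W[...,2]>.085)&(W[...,2]<.13)&(g<75)
    print(n,m.sum(),np.percentile(W[m][:,2],[50,90,99]) if m.any() else 0)
    x,y=[int(t) for t in pix(c,[.5415,.098,.1])]
    cv2.imwrite(f'pics/z_{n}.png',cv2.resize(p[y-55:y+55,x-65:x+65,::-1],(520,440)))
a=cv2.imread('pics/z_scene.png');b=cv2.imread('pics/z_side.png');cv2.imwrite('pics/z.png',cv2.resize(np.hstack([a,b]),(800,338)))
A=np.array([.5415,.098]); M=rot(s['orientation']).inv()
print('axis in tool',M.apply([*(A-s['tcp_pos'][:2]),0])*100)
E
```

```text
[0.48673458 0.09900438 0.1519403 ] [ 0.04  0.2  -0.3   1.07  0.    0.81]
scene 93 [0.10758554 0.1099319  0.11166321]
side 46 [0.11048563 0.11221397 0.1128976 ]
axis in tool [-3.99536308e+00  3.74695492e+00 -8.69243263e-04]
```

View pics/z.png

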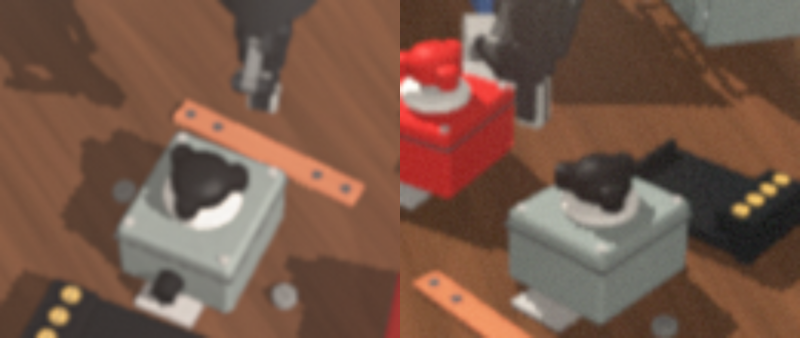

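The mushroom stays in: the dome top reads about 0.110 m in both views and nothing touches it. Next I'll lower beside the lobe and push it clockwise.

>>> carry_out(
  steps=[
    [[0,0,0],[-0.2,0,2],255],
    [[0,0,0],[-0.2,0,4],255],
    [[0,0,0],[-0.2,0,5.5],255],
    [[0,0,0],[-0.2,0,6.4],255],
    [[0,0,0],[-0.2,0,6.4],255],
    [[0,0,0],[-0.2,0.3,6.4],255],
    [[0,0,0],[-0.2,0.6,6.4],255],
    [[0,0,0],[-0.2,0.6,6.4],255],
  ],
)

```text
clock: 14.65
tcp_pos: [0.4923, 0.1023, 0.0888]
orientation: [0.001, 0.376, 0.927, 0.0]
wrist_force: [0.4, 0.3, -0.4]
finger_gap: 0.0001
grip_force: 0.0
```

>>> carry_out(
  steps=[
    [[0,0,0],[0,0.2,0],255],
    [[0,0,0],[0,0.4,0],255],
    [[0,0,0],[0,0.6,0],255],
    [[0,0,0],[0,0.8,0],255],
    [[0,0,0],[0,1,0],255],
    [[0,0,0],[0,1.2,0],255],
    [[0,0,0],[0,1.3,0],255],
    [[0,0,0],[0,1.3,0],255],
  ],
)

```text
clock: 15.65
tcp_pos: [0.4982, 0.112, 0.0876]
orientation: [-0.002, 0.376, 0.927, -0.0]
wrist_force: [-7.0, 2.0, 3.9]
finger_gap: -0.0002
grip_force: 3.9
```

>>> carry_out(
  steps=[
    [[0,0,0],[-0.1,0.1,0],255],
    [[0,0,0],[-0.2,0.2,0],255],
    [[0,0,0],[-0.3,0.3,0],255],
    [[0,0,0],[-0.3,0.5,0],255],
    [[0,0,0],[-0.3,0.6,0],255],
    [[0,0,0],[-0.3,0.7,0],255],
    [[0,0,0],[-0.3,0.8,0],255],
    [[0,0,0],[-0.3,0.8,0],255],
  ],
)

```text
clock: 16.65
tcp_pos: [0.5039, 0.1183, 0.0878]
orientation: [-0.005, 0.375, 0.927, 0.002]
wrist_force: [-13.0, 9.9, 8.9]
finger_gap: -0.0004
grip_force: 8.0
```

```bash
python3 - <<'E'
from h import *
for n in('scene','side'):
    c,p,d=look(n); W=cloud(c,d); g=p.max(2)
    m=(np.hypot(W[...,0]-.5415,W[...,1]-.098)<.015)&(W[...,2]>.085)&(W[...,2]<.13)&(g<75)
    print(n,m.sum(),np.percentile(W[m][:,2],[50,90,99]) if m.any() else 0)
    x,y=[int(t) for t in pix(c,[.5415,.098,.1])]
    cv2.imwrite(f'pics/z_{n}.png',cv2.resize(p[y-55:y+55,x-65:x+65,::-1],(520,440)))
a=cv2.imread('pics/z_scene.png');b=cv2.imread('pics/z_side.png');cv2.imwrite('pics/z2.png',cv2.resize(np.hstack([a,b]),(800,338)))
E
```

```text
scene 97 [0.10842431 0.11106244 0.11276159]
side 61 [0.11056381 0.11229666 0.11361363]
```

View pics/z2.png

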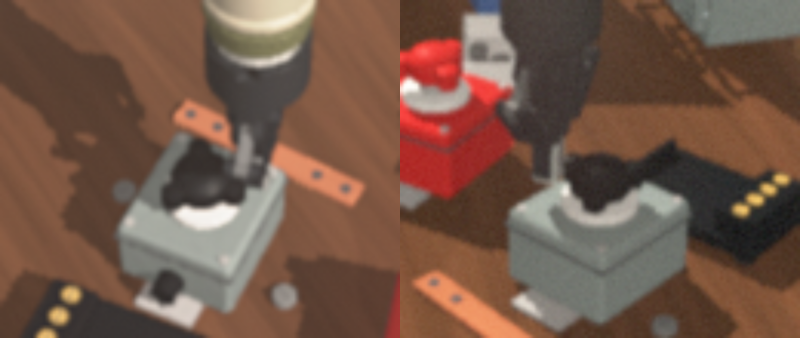

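The mushroom is still latched, and the finger is now bearing mostly radially on the lobe. I'll measure the lobe angles numerically.

```bash
python3 - <<'E'
from h import *
A=np.array([.5415,.098]); s=env.get_state(); M=rot(s['orientation'])
T=s['tcp_pos']
for n in('scene','side'):
    c,p,d=look(n); W=cloud(c,d); g=p.max(2)
    q=W[...,:2]-A; r=np.hypot(q[...,0],q[...,1]); a=np.degrees(np.arctan2(q[...,1],q[...,0]))
    m=(r>.027)&(r<.042)&(W[...,2]>.09)&(W[...,2]<.106)&(g<75)
    h,_=np.histogram(a[m],bins=np.arange(-180,181,15)); print(n,dict(zip(range(-180,180,15),h.tolist())))
    m2=(np.abs(W[...,0]-T[0])<.05)&(np.abs(W[...,1]-T[1])<.05)&(W[...,2]>.086)&(W[...,2]<.14)&(r>.02)&(g>=0)
    L=M.inv().apply(W[m2]-T)*1000; L=L[(abs(L[:,0])<30)&(abs(L[:,1])<25)]
    for z0 in range(-50,0,8):
        k=L[(L[:,2]>z0)&(L[:,2]<z0+8)]
        if len(k)>3: print(z0,len(k),np.percentile(k[:,:2],[5,95],axis=0).round(0).tolist())
E
```

```text
scene {-180: 0, -165: 0, -150: 0, -135: 4, -120: 5, -105: 0, -90: 0, -75: 0, -60: 0, -45: 0, -30: 0, -15: 4, 0: 16, 15: 16, 30: 3, 45: 3, 60: 1, 75: 1, 90: 9, 105: 18, 120: 13, 135: 0, 150: 0, 165: 0}
-50 8 [[0.0, 10.0], [12.0, 17.0]]
-26 5 [[-17.0, 6.0], [10.0, 20.0]]
-18 46 [[-21.0, 9.0], [8.0, 25.0]]
-10 12 [[-5.0, 5.0], [11.0, 21.0]]
side {-180: 0, -165: 0, -150: 2, -135: 19, -120: 26, -105: 7, -90: 0, -75: 0, -60: 0, -45: 0, -30: 2, -15: 15, 0: 4, 15: 0, 30: 0, 45: 0, 60: 0, 75: 0, 90: 0, 105: 0, 120: 0, 135: 5, 150: 0, 165: 0}
-50 26 [[-12.0, -15.0], [5.0, 19.0]]
-42 17 [[-11.0, -14.0], [0.0, 7.0]]
-34 30 [[-11.0, -15.0], [5.0, 5.0]]
-26 37 [[-24.0, -15.0], [6.0, 8.0]]
-18 58 [[-27.0, -14.0], [4.0, 20.0]]
-10 30 [[-26.0, -12.0], [4.0, 10.0]]
-2 6 [[-12.0, -7.0], [8.0, 10.0]]
```

Lobes are now near 8°, -113° and 128°, so the head has turned about 0.42 rad, just short of release. I'll sweep the finger further in an arc about the head axis.

>>> carry_out(
  steps=[
    [[0,0,3],[0.04,0.18,0],255],
    [[0,0,6],[0.07,0.37,0],255],
    [[0,0,9],[0.1,0.56,0],255],
    [[0,0,12],[0.12,0.75,0],255],
    [[0,0,15],[0.13,0.94,0],255],
    [[0,0,18],[0.13,1.13,0],255],
    [[0,0,20],[0.12,1.26,0],255],
    [[0,0,20],[0.12,1.26,0],255],
  ],
)

```text
clock: 17.85
tcp_pos: [0.513, 0.1296, 0.0883]
orientation: [-0.005, 0.53, 0.848, 0.003]
wrist_force: [-11.0, 14.8, 8.0]
finger_gap: 0.0001
grip_force: 9.2
```

```bash
cat > m.py <<'E'
from h import *
A=np.array([.5415,.098])
for n in('scene','side'):
    c,p,d=look(n); W=cloud(c,d); g=p.max(2)
    q=W[...,:2]-A; r=np.hypot(q[...,0],q[...,1]); a=np.degrees(np.arctan2(q[...,1],q[...,0]))
    m=(r<.015)&(W[...,2]>.085)&(W[...,2]<.13)&(g<75)
    print(n,np.percentile(W[m][:,2],[50,90,99]).round(4))
    m=(r>.027)&(r<.042)&(W[...,2]>.09)&(W[...,2]<.114)&(g<75)
    h,_=np.histogram(a[m],bins=np.arange(-180,181,15)); print({k:v for k,v in zip(range(-180,180,15),h.tolist()) if v})
print(env.get_state()['tcp_pos'],env.get_state()['wrist_force'])
E
python3 m.py
```

```text
scene [0.1084 0.1111 0.1127]
{-150: 2, -135: 2, -30: 7, -15: 16, 0: 13, 30: 2, 45: 4, 60: 3, 75: 13, 90: 18, 105: 2}
side [0.1115 0.1131 0.1143]
{-165: 2, -150: 16, -135: 33, -120: 4, -45: 11, -30: 11, -15: 6, 90: 2, 105: 2, 120: 4, 150: 1}
[0.51298256 0.12956469 0.08835299] [-12.22462616  15.28290328   9.07548996]
```

The head has turned about 0.7 rad, but finger friction is probably holding it down. I'll back off radially and check.

>>> carry_out(
  steps=[
    [[0,0,0],[0.4,0,0],255],
    [[0,0,0],[0.8,0,0],255],
    [[0,0,0],[1.3,0,0],255],
    [[0,0,0],[1.8,0,0],255],
    [[0,0,0],[2.2,-0.5,0],255],
    [[0,0,0],[2.2,-1,-2],255],
    [[0,0,0],[2.2,-1,-4],255],
    [[0,0,0],[2.2,-1,-4],255],
  ],
)

```text
clock: 18.95
tcp_pos: [0.4991, 0.1404, 0.1298]
orientation: [0.001, 0.531, 0.847, 0.001]
wrist_force: [-0.3, -0.1, -0.3]
finger_gap: -0.0001
grip_force: 0.0
```

```bash
python3 m.py
```

```text
scene [0.1153 0.1175 0.1187]
{-105: 3, -90: 5, -75: 2, 15: 8, 30: 23, 45: 12, 60: 1, 75: 2, 120: 8, 135: 11, 150: 5}
side [0.1179 0.1192 0.1204]
{-165: 1, -135: 1, -120: 6, -105: 36, -90: 13, 15: 5, 135: 1, 150: 6, 165: 24}
[0.49775584 0.140241   0.12801045] [ 0.0211117  -0.12650731 -0.54072702]
```

It has sprung fully out and turned back to rest. I'll lift clear, check the gate and loose items once, then hand in.

>>> carry_out(
  steps=[
    [[0,0,0],[0.5,0,-3],255],
    [[0,0,0],[1,0,-6],255],
    [[0,0,0],[1,0,-9],255],
    [[0,0,0],[1,0,-10],255],
    [[0,0,0],[1,0,-10],255],
    [[0,0,0],[1,0,-10],255],
    [[0,0,0],[1,0,-10],255],
    [[0,0,0],[1,0,-10],255],
  ],
)

```text
clock: 20.05
tcp_pos: [0.4931, 0.1492, 0.2276]
orientation: [-0.0, 0.531, 0.847, -0.0]
wrist_force: [-0.2, -0.2, 0.4]
finger_gap: 0.0001
grip_force: 0.0
```

```bash
python3 - <<'E'
from h import *
c,p,d=look('scene','end.png')
c,p,d=look('side'); W=cloud(c,d); X,Y,Z=W[...,0],W[...,1],W[...,2]
m=(abs(Z-.109)<.004)&(X>.42)&(X<.655)&(Y<-.2)&(Y>-.38)
print(np.polyfit(X[m],Y[m],1),m.sum())
E
python3 m.py
```

```text
[-0.1260424  -0.26726864] 1017
scene [0.1153 0.1168 0.1188]
{-105: 1, -90: 4, -75: 2, 0: 1, 15: 9, 30: 22, 45: 12, 60: 2, 75: 1, 120: 12, 135: 9, 150: 3}
side [0.1177 0.1191 0.1211]
{-135: 1, -120: 7, -105: 33, -90: 17, 15: 2, 30: 2, 150: 5, 165: 22}
[0.49341236 0.14928909 0.22817067] [-0.03010953  0.46545067 -0.26766657]
```

View pics/end.png

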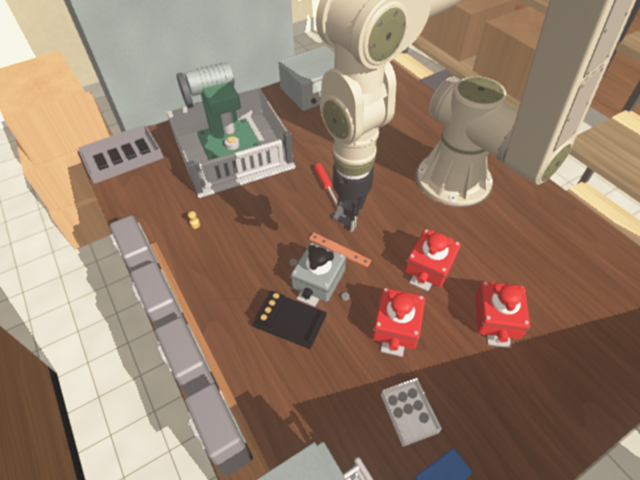

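The final picture shows the gate shut at (200–290,165), the mushroom out at (320,258), and the loose items at their starting pixels.

```bash
python3 -c "
from workcell import env; print(env.hand_in())"
```

```text
the job is handed in; nothing more can be done
None
```

The job is handed in (no verdict returned): the gate is shut, the mushroom latched and stayed in untouched, then twisted free and sprang fully out, and in the last picture the loose fittings lie where they started.

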